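Show the wooden boat to the camera

TASK

We are photographing the wooden sailing boat that stands on the coffee table. First shut the lid of the keepsake box all the way so that it is out of the picture, then pick up the boat and hold it still and upright in front of the camera on the little tripod: 20 cm straight out from the lens, the boat's middle level with the lens, its side square to the camera and its bow pointing to the right as the camera sees it. Finish while holding it there in the air, and leave the camera and the other things on the table where they are.

Things in the scene. Friction and masses are not known exactly. Their poses are not given: they have to be found in the camera images.
- box: Dark wooden keepsake box, fixed, open on top, 130 (its x) by 180 (its y) by 75 mm high without the lid, walls 8 mm. Origin: centre of its underside on the table. Its hinge side (+x of its own frame) faces the robot; it opens on the side away from the robot, turned up to 0.35 rad either way.
- lid (a joint): Hinge of the box's wooden lid, rad: 0 shut, grows as it opens; starts at 1.2 to 1.5 (nearly upright), stop at 1.7. Lid 130 mm from hinge to free edge, 180 wide, 10 thick, no handle. Stiff hinge: the lid stays where it is left; about 2 to 4 N at the free edge moves it. It can be pushed shut from the robot's side, over and down; shut, its upper face is 86 mm above the table.
- lid_hinge (a point): Middle of the lid's hinge line, at the lid's underside, 75.5 mm above the table, on the box's side next to the robot. The hinge line runs along the box's own y.
- lid_edge (a point): Middle of the free edge of the lid, on its outer face (the face that is on top when shut, and looks toward the robot when the lid is open). It moves with the lid. Its axes are the lid's: z out of the outer face, -x from the hinge toward the free edge, y along the hinge.
- boat: Small wooden sailing boat, loose, about 160 g: hull 122 mm long, 42 wide, 30 high with a pointed bow, a round mast 136 high, flat solid wooden sails. Origin: centre of the hull's underside; x toward the bow, z up; starts upright. The big sail is a plate 10 mm thick in y, z 40 to 125, from the mast (x = 20) back to x = -50 at the foot, -30 at the head; pinch it there from above.
- sail_grip (a point): Point in the big sail, 8 mm behind the boat's origin and 105 mm above the underside (20 mm below the sail's top edge): a good place to pinch it across its 10 mm thickness.
- boat_middle (a point): Middle of the boat: 65 mm above the centre of the hull's underside. The point to be held 20 cm in front of the lens.
- boat_bow (a point): Point 60 mm forward of the boat's middle, toward the bow, at the same height.
- camera: Compact black camera on a three-legged table tripod, fixed at the far side of the table, 223 mm high in all, legs within 65 mm of its axis. Origin: on the table under the camera. Its lens looks along its own -x, level, roughly toward the robot (turned up to 0.3 rad); its +y is to the right in the camera's picture.
- lens (a point): Centre of the front of the camera's lens, 190 mm above the table, axes as the camera's. The boat's middle belongs at x = -200 mm, y = 0, z = 0 of this frame, with the boat's bow (its x) along this frame's +y.
- lighthouse: Turned wooden lighthouse ornament, loose, 125 mm high, foot 64 mm across, origin under its centre. Leave alone.
- candle: Candle jar of amber glass with a wooden lid, loose, 72 mm across, 90 mm high, origin under its centre. Leave alone.
- cup: White mug, loose, 76 mm across, 65 mm high, origin under its centre. Leave alone.
- remote: Black television remote lying flat, loose, 170 by 45 by 20 mm, origin under its centre, long side along its x. Leave alone.
Not all that is in view belongs to the job. What is meant by the boat is not pink, and is the smaller of those in its own colour.

How it is judged:
On the way, in this order (a step that is already met when the one before it is completed fails the run):
1. the box's lid is shut while the boat still stands on the table (value of joint lid below 0.06 rad and height (world z) of boat below 0.015 m and angle between boat's own z axis and vertical below 0.3 rad), for 0.2 s.
2. the boat is in front of the lens in the asked pose (x of boat_middle in the frame of lens between -0.235 and -0.165 m and y of boat_middle in the frame of lens between -0.035 and 0.035 m and z of boat_middle in the frame of lens between -0.03 and 0.03 m and angle between boat's own z axis and vertical below 0.2 rad and angle between the x axis of boat and the y axis of lens, either way round below 0.22 rad and y of boat_bow in the frame of lens above 0.01 m), for 0.2 s.
At the end, for the whole second after the job is handed in: Lid shut (0.06 rad); fingers alone hold the boat, still, its middle within 35 mm (30 in height) of 20 cm straight before the lens, upright within 0.2 rad, broadside within 0.22 rad, bow to the camera's right; lighthouse, candle, mug and remote upright and within 30 mm of their places (all of step 2 and value of joint lid below 0.06 rad and linear speed of boat below 0.03 m/s and angular speed of boat below 0.3 rad/s and contact force between boat and the fingers above 0.5 N and contact force between boat and box below 0.1 N and contact force between boat and camera below 0.1 N and contact force between boat and table below 0.1 N and distance of each of lighthouse, candle, cup, remote from where it was at the start of the episode below 0.03 m and angle between each of lighthouse, candle, cup, remote's own z axis and vertical below 0.2 rad); the arm keeps its last pose, push and grip.
It fails at once if a bystander is knocked or moved (over 30 mm, or tipped) (distance of any of lighthouse, candle, cup, remote from where it was at the start of the episode above 0.03 m or angle between any of lighthouse, candle, cup, remote's own z axis and vertical above 0.5 rad).
It fails at once if the camera is bumped (over 3 N) (contact force between any of the arm, the fingers, boat and camera above 3 N).
It also fails if it takes over 50 s, if anything falls off the work surface, if the arm or the gripper's body presses on something with over 40 N, if the wrist force passes 120 N, or if a joint passes its speed limit or range.

ROBOT

A 6-joint arm with a two-finger parallel gripper is mounted at the origin on the work surface. World frame = base frame: x ahead of the robot, y to its left, z up, the work surface at z = 0. Lengths are in m, angles in rad, forces in N, time in s.
With the tool pointing down it reaches from about 0.35 to 0.975 m from the base axis. Payload 4.9 kg.
Tool frame: the origin (TCP) lies between the finger pads; the fingertips stand 25 mm ahead of it and the grasp point (between the pads) lies 6 mm ahead of it; z points along the fingers, y is the line along which they close (so a half turn about z gives the same grasp; the last joint's range is limited). The gripper opens to 85 mm and grips with 20 to 120 N. Pads are 22 mm wide; open, the fingers measure 114 mm over their backs; the gripper's body (76 mm by 85 mm) begins 54 mm behind the grasp point. The pads swing forward as they close: fully open they stand 13 mm farther back than shut.
Start: joints at [-1.29, 0.053, 1.613, -0, 1.476, -0.119], TCP at [0.243, -0.576, 0.256] pointing down, gripper open.
Joint ranges: [-3.01, 3.01], [-1.01, 2.22], [0.06, 2.58], [-1.02, 4.17], [0.09, 2.62], [-3.14, 3.14]. Speed limits (rad/s): [2.57, 2.57, 3.14, 3.14, 3.14, 3.14].

INTERFACE

Orientations are given as a unit quaternion [w, x, y, z].
In Python, from plant import manip gives the robot as it stands.
- The arm moves only by the shell command python3 -m inch 'ROWS'. ROWS is JSON, a list of rows, each a list of 3 entries, a list of its own where there are three numbers: the shift along the tool's x, y, z in m, then the turn, a rotation vector about the tool's x, y, z in rad, then the opening, from 0 (shut) to 1 (fully open). A call has 1 to 8 rows; each row shifts and turns the commanded pose from where the row before left it, along the tool's axes as they then stand; what a row does not reach is not made up. A row lasts 1/10 s, in which the tool goes at most 50 mm and 8.59 degrees, less where a joint would pass 70% of its speed; a pose out of reach is approached as far as the arm can. A call with a gripper value outside its range is refused whole. The fingers move at their own pace and stop on an object; the grip force is fixed at half the most. Time passes only in rows, so rows that do not move let the fingers close. It gives the time, the measured TCP pose, the force, the opening and the grip force at its end, in the units of the state.
- manip.state(): the state, without advancing time (a new reading comes with each control period).
- manip.grab_frame(name): name is "scene" or "side" or "wrist"; returns (picture, depth): 384x512x3 uint8, red, green, blue; 384x512 float32, m along the optical axis (not along the pixel's ray), 0 where there is no reading.
- manip.camera_params(name): a dict with "camera_matrix" (3x3 intrinsics, pixels), "k1" (the pictures are not rectified: a ray, as slopes to the right and down, at radius r is drawn at 1 + k1 r^2 times it, then the intrinsics apply), "rvec" (rotation vector, rad) and "tvec" (3), from world to camera coordinates, as OpenCV has them. Camera axes: x right, y down, z forward; pixel columns grow to the right and rows downward; lengths in m; the calibration is good to about 2 mm. A picture is of the moment at which its call begins: read the wrist's pose just before it. camera_params takes no time and is no camera call; for the wrist camera it gives the pose at the moment of the call.
- manip.job_done(): hands the job in; it is judged then, once.
Trained networks look in the newest picture that a camera, given by its name, has taken for a name from the list of things; names that differ only in an ending like _2 or _b are one class to them, and where a whole thing is asked for, a point or a joint stands for the part that bears it (a point fixed in the world has none). Each returns a list of dicts, best first, with "score" (0 to 1); they miss things now and then, are a little off and sometimes report something else, mostly with a low value. They report only what shows in the picture. A call takes as long as a camera call. They do not tell look-alikes from the thing itself.
- manip.look_for(camera, label): "point" ([x, y, z] in m, in world coordinates, good to about 4 mm: the middle of the surface that is visible of it).
The state is a dict: "time": time; "joint_pos": joint angles; "joint_vel": joint speeds; "joint_efforts": joint torques, N m; "tool_pos": TCP position; "tool_rot": TCP orientation; "contact_force": force on the tool from outside, world axes, zero at the start; "ft_torque": the same for the moment, N m; "gripper_width": opening from 0.0 (shut) to 1.0 (fully open); "grasp_force": force on a finger pad.
Only numpy, scipy, OpenCV 4.12 (cv2) and the standard library are available. Lean on these libraries where they do the work, as an engineer would, in place of code of your own. Each camera call takes 0.05 s, during which the arm holds its last target. There are 200 camera calls.

## Working session

There is one attempt and no reset: what is moved stays moved. The work goes in short steps, Python scripts to look and compute and a shell command to move; the robot and the scene stay as the last step left them, time stands still between calls to the robot, and variables do not carry over. Pictures are saved under pics/ and viewed, at most 10 in all, crops included, and the job is handed in when it is done.

```bash
mkdir -p pics; ls
cat > h.py <<'E'
import numpy as np, cv2
from plant import manip
from scipy.spatial.transform import Rotation as R
def cam(n):
    p=manip.camera_params(n); return np.array(p["camera_matrix"]),p["k1"],R.from_rotvec(np.ravel(p["rvec"])).as_matrix(),np.ravel(p["tvec"])
def cloud(n,d):
    K,k1,Rm,t=cam(n)
    v,u=np.mgrid[0:d.shape[0],0:d.shape[1]]
    pts=np.stack([u.ravel(),v.ravel()],1).astype(float)[:,None]
    s=cv2.undistortPoints(pts,K,np.array([k1,0,0,0,0.])).reshape(d.shape+(2,))
    P=np.dstack([s[...,0]*d,s[...,1]*d,d])
    W=(P-t)@Rm
    W[d==0]=np.nan
    return W
E
python3 - <<'E'
from h import *
for n in ("scene","side"):
    im,d=manip.grab_frame(n); np.savez(f"pics/{n}0.npz",im=im,d=d,W=cloud(n,d))
    cv2.imwrite(f"pics/{n}0.png",im[...,::-1])
    for l in ["box","lid_edge","boat","camera","lens","lighthouse","candle","cup","remote"]:
        print(n,l,[(np.round(r["point"],3).tolist(),round(r["score"],2)) for r in manip.look_for(n,l)])
print(manip.state()["time"])
a=cv2.imread("pics/scene0.png")
E
```

```text
pics
scene box [([0.564, -0.018, 0.043], 0.57)]
scene lid_edge [([0.546, 0.022, 0.167], 0.71)]
scene boat [([0.631, 0.311, 0.052], 0.88), ([0.795, 0.322, 0.066], 0.78), ([0.52, 0.473, 0.051], 0.67)]
scene camera [([0.791, 0.01, 0.198], 0.82)]
scene lens [([0.794, 0.013, 0.199], 0.7)]
scene lighthouse [([0.515, -0.281, 0.05], 0.64), ([0.488, 0.279, 0.068], 0.57)]
scene candle [([0.491, 0.282, 0.07], 0.6)]
scene cup [([0.682, -0.33, 0.041], 0.74), ([0.544, 0.024, 0.165], 0.32)]
scene remote [([0.395, 0.024, 0.016], 0.6), ([0.63, 0.305, 0.054], 0.35)]
side box [([0.541, 0.022, 0.088], 0.88), ([0.61, 0.323, 0.044], 0.28)]
side lid_edge [([0.529, 0.007, 0.139], 0.72)]
side boat [([0.495, 0.484, 0.052], 0.75), ([0.611, 0.32, 0.042], 0.65), ([0.775, 0.316, 0.068], 0.58)]
side camera [([0.766, 0.017, 0.177], 0.68), ([0.697, -0.354, 0.049], 0.35)]
side lens [([0.77, 0.012, 0.179], 0.9), ([0.612, 0.32, 0.045], 0.71)]
side lighthouse [([0.501, -0.278, 0.051], 0.59)]
side candle [([0.459, 0.294, 0.063], 0.83)]
side cup [([0.699, -0.349, 0.051], 0.48)]
side remote [([0.387, 0.036, 0.024], 0.62)]
1.0
```

View pics/scene0.png

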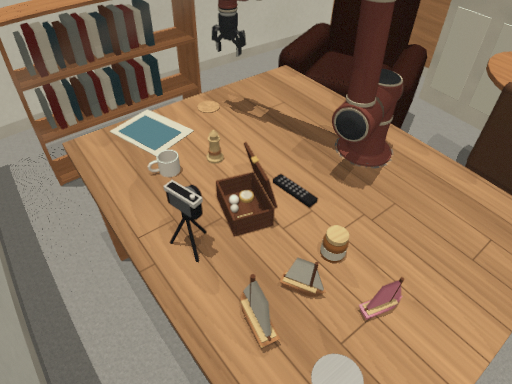

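View pics/side0.png

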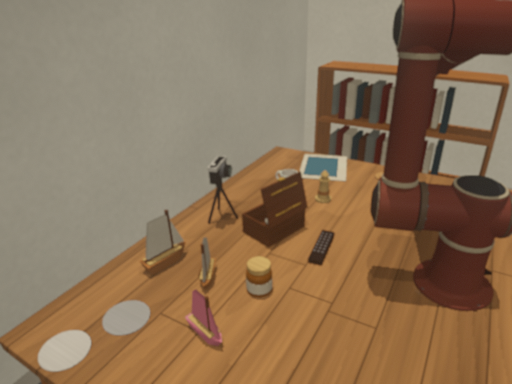

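The scene picture shows the small grey-sailed boat at about (303,277), a larger grey one at (258,312) and a pink one at (380,300). The open box is at (245,195), with the tripod camera at (185,200). The target is the small grey boat, near world (0.62,0.315). Its mast is on the right at (315,270), so the bow faces right in this image.

Run:
```python
from h import *
for n in ("scene","side"):
    W=np.load(f"pics/{n}0.npz")["W"]; im=np.load(f"pics/{n}0.npz")["im"]
    K,k1,Rm,t=cam(n); print(n,"campos",np.round(-Rm.T@t,2))
    def sel(c,r,z0,z1):
        m=(np.hypot(W[...,0]-c[0],W[...,1]-c[1])<r)&(W[...,2]>z0)&(W[...,2]<z1); return W[m]
    t_=sel((.62,.2),.1,-.03,.03); print("table z",np.median(t_[:,2]))
    def line(P):
        c=np.median(P[:,:2],0);Q=P[np.hypot(*(P[:,:2]-c).T)<.12]
        vx,vy,x0,y0=cv2.fitLine(Q[:,:2].astype(np.float32),cv2.DIST_HUBER,0,.003,.003).ravel()
        s=(Q[:,:2]-[x0,y0])@[vx,vy]; return len(Q),np.round([vx,vy,x0,y0,np.degrees(np.arctan2(vy,vx))],3),np.round(np.percentile(s,[1,99]),3)
    for nm,c,r in (("small",(.62,.315),.09),("big",(.785,.32),.09)):
        for z in ((.045,.08),(.08,.12),(.127,.15),(.006,.03)):
            P=sel(c,r,*z)
            if len(P)>4: print(nm,z,line(P),np.round(P.mean(0),3), "zmax",P[:,2].max().round(3))
    P=sel((.55,.02),.13,.09,.22); c=P.mean(0);u,s,v=np.linalg.svd(P-c,full_matrices=False)
    print("lid",len(P),c.round(3),"normal",v[2].round(3),"ymax/min",P[:,:2].min(0).round(3),P.max(0).round(3))
    for z in ((.1,.12),(.14,.16),(.17,.18),(.18,.19),(.19,.2),(.2,.21),(.21,.23)):
        P=sel((.785,.015),.09,*z)
        if len(P)>4: print("cam",z,line(P),P.min(0).round(3),P.max(0).round(3))
```

```text
scene campos [1.05 0.61 0.85]
table z 0.0015596044816883249
small (0.045, 0.08) (284, array([  0.499,  -0.867,   0.629,   0.31 , -60.09 ], dtype=float32), array([-0.047,  0.047])) [0.629 0.31  0.062] zmax 0.08
small (0.08, 0.12) (266, array([  0.502,  -0.865,   0.633,   0.305, -59.886], dtype=float32), array([-0.041,  0.033])) [0.631 0.307 0.099] zmax 0.12
small (0.127, 0.15) (43, array([  0.425,  -0.905,   0.624,   0.312, -64.849], dtype=float32), array([-0.02 ,  0.032])) [0.625 0.311 0.131] zmax 0.139
small (0.006, 0.03) (153, array([  0.524,  -0.852,   0.639,   0.317, -58.431], dtype=float32), array([-0.056,  0.059])) [0.64  0.311 0.021] zmax 0.03
big (0.045, 0.08) (240, array([ 0.225,  0.974,  0.789,  0.317, 77.013], dtype=float32), array([-0.073,  0.06 ])) [0.79  0.322 0.06 ] zmax 0.08
big (0.08, 0.12) (227, array([ 0.213,  0.977,  0.787,  0.309, 77.684], dtype=float32), array([-0.05 ,  0.053])) [0.789 0.324 0.1  ] zmax 0.12
big (0.127, 0.15) (117, array([ 0.167,  0.986,  0.789,  0.32 , 80.399], dtype=float32), array([-0.041,  0.032])) [0.789 0.324 0.138] zmax 0.15
big (0.006, 0
[... 3429 characters left out ...]
rray([4.7100e-01, 8.8200e-01, 7.5900e-01, 2.9000e-02, 6.1907e+01],
      dtype=float32), array([-0.046,  0.034])) [ 0.738 -0.016  0.18 ] [0.784 0.058 0.19 ]
cam (0.19, 0.2) (67, array([5.2700e-01, 8.5000e-01, 7.5800e-01, 2.7000e-02, 5.8184e+01],
      dtype=float32), array([-0.046,  0.038])) [ 0.738 -0.043  0.19 ] [0.786 0.056 0.199]
cam (0.2, 0.21) (82, array([3.6400e-01, 9.3100e-01, 7.6100e-01, 2.7000e-02, 6.8636e+01],
      dtype=float32), array([-0.057,  0.037])) [ 0.74  -0.045  0.2  ] [0.785 0.06  0.21 ]
cam (0.21, 0.23) (189, array([ 2.4300e-01, -9.7000e-01,  7.7800e-01,  1.1000e-02, -7.5944e+01],
      dtype=float32), array([-0.046,  0.063])) [ 0.746 -0.05   0.21 ] [0.814 0.06  0.229]
```

```bash
cat >> h.py <<'E'
def go(p,yaw_y,half=True):
    """tool-frame shift+turn to TCP p, tool down, tool y along heading yaw_y (deg, either way)"""
    s=manip.state(); q=np.array(s["tool_rot"]); T=R.from_quat(q[[1,2,3,0]])
    best=None
    for a in (yaw_y,yaw_y+180):
        y=np.array([np.cos(np.radians(a)),np.sin(np.radians(a)),0]);z=np.array([0,0,-1.]);G=R.from_matrix(np.stack([np.cross(y,z),y,z],1))
        rv=(T.inv()*G).as_rotvec()
        if best is None or np.linalg.norm(rv)<np.linalg.norm(best[0]): best=(rv,G)
    d=np.array(p)-s["tool_pos"]
    print("shift in tool",T.inv().apply(d).round(4),"turn",best[0].round(3),"shift in goal frame",best[1].inv().apply(d).round(4),"t",s["time"],"q6",np.round(s["joint_pos"],2),"pos",np.round(s["tool_pos"],4))
E
python3 - <<'E'
from h import *
q=np.array(manip.state()["tool_rot"]);print(R.from_quat(q[[1,2,3,0]]).as_matrix().round(3))
go([.46,.036,.27],73.7)
E
```

```text
[[ 0.921  0.389 -0.   ]
 [ 0.389 -0.921 -0.   ]
 [-0.     0.    -1.   ]]
shift in tool [ 0.4377 -0.4791 -0.0137] turn [0.    0.    0.684] shift in goal frame [ 0.0363 -0.6479 -0.0137] t 1.0 q6 [-1.29  0.05  1.61 -0.    1.48 -0.12] pos [ 0.2433 -0.5757  0.2563]
```

```bash
python3 -m inch '[[[0.033,-0.036,-0.002],[0,0,0],0],[[0.033,-0.036,-0.002],[0,0,0],0],[[0.033,-0.036,-0.002],[0,0,0],0],[[0.033,-0.036,-0.002],[0,0,0],0],[[0.033,-0.036,-0.002],[0,0,0],0],[[0.033,-0.036,-0.002],[0,0,0],0],[[0.033,-0.036,0],[0,0,0],0],[[0.033,-0.036,0],[0,0,0],0]]'; python3 -m inch '[[[0.033,-0.036,0],[0,0,0],0],[[0.033,-0.036,0],[0,0,0],0],[[0.033,-0.036,0],[0,0,0],0],[[0.033,-0.036,0],[0,0,0],0],[[0,0,0],[0,0,0.137],0],[[0,0,0],[0,0,0.137],0],[[0,0,0],[0,0,0.137],0],[[0,0,0],[0,0,0.137],0]]'
python3 -m inch '[[[0,0,0],[0,0,0.136],0],[[0,0,0],[0,0,0],0]]'
python3 - <<'E'
from h import *
go([.46,.036,.19],73.7)
im,d=manip.grab_frame("wrist"); np.savez("pics/w1.npz",im=im,d=d,W=cloud("wrist",d)); cv2.imwrite("pics/w1.png",im[...,::-1])
for l in ("lid_edge","lens","camera"): print(l,[(np.round(r["point"],3).tolist(),round(r["score"],2)) for r in manip.look_for("wrist",l)])
W=cloud("wrist",d)
P=W[(np.hypot(W[...,0]-.55,W[...,1]-.02)<.14)&(W[...,2]>.09)&(W[...,2]<.225)]
print(len(P), P.min(0),P.max(0)); 
if len(P)>20:
    c=P.mean(0);v=np.linalg.svd(P-c,full_matrices=False)[2];print(c.round(3),v[2].round(3))
E
```

```text
time: 1.8
tool_pos: [0.3746, -0.2059, 0.2687]
tool_rot: [0.001, 0.98, 0.198, 0.001]
contact_force: [0.6, -1.0, -0.4]
gripper_width: -0.002
grasp_force: 0.0
time: 2.6
tool_pos: [0.4399, -0.0233, 0.2684]
tool_rot: [0.0, 0.997, -0.076, 0.0]
contact_force: [0.7, -0.3, -0.0]
gripper_width: -0.001
grasp_force: 0.0
time: 2.8
tool_pos: [0.4399, -0.0236, 0.2684]
tool_rot: [0.0, 0.99, -0.141, 0.0]
contact_force: [0.6, 0.7, -0.5]
gripper_width: 0.0
grasp_force: 0.0
shift in tool [ 0.0026 -0.0628  0.0784] turn [-0.    -0.     0.001] shift in goal frame [ 0.0026 -0.0628  0.0784] t 2.8 q6 [-0.22 -0.42  2.01  0.    1.56  1.63] pos [ 0.4399 -0.0236  0.2684]
lid_edge [([0.532, -0.004, 0.185], 0.58)]
lens []
camera []
19333 [ 0.48611741 -0.09484097  0.09001693] [0.57628963 0.08578508 0.21029204]
[ 0.536 -0.007  0.174] [-0.908  0.273  0.317]
```

View pics/w1.png

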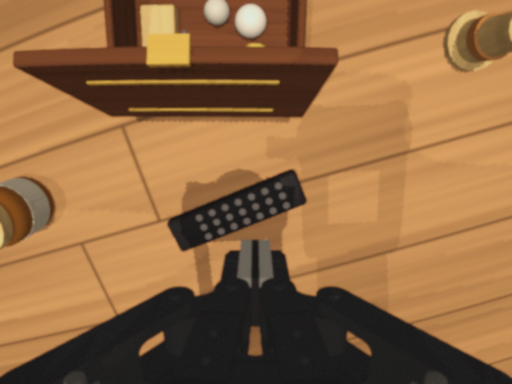

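The wrist view shows the lid's outer face across (180,85) and the remote at (240,210), well below the fingers. I'll push the lid over now.

```bash
python3 -m inch '[[[0,-0.032,0],[0,0,0],0],[[0.0,-0.031,0],[0,0,0],0],[[0,0,0.031],[0,0,0],0],[[0,0,0.031],[0,0,0],0],[[0.025,0,0],[0,0,0],0],[[0.025,0,0],[0,0,0],0],[[0.02,0,0],[0,0,0],0]]'
python3 -m inch '[[[0.014,0,0.003],[0,0,0],0],[[0.013,0,0.003],[0,0,0],0],[[0.012,0,0.006],[0,0,0],0],[[0.012,0,0.007],[0,0,0],0],[[0.011,0,0.009],[0,0,0],0],[[0.01,0,0.01],[0,0,0],0],[[0.008,0,0.011],[0,0,0],0],[[0.007,0,0.012],[0,0,0],0]]'
python3 -m inch '[[[0.004,0,0.013],[0,0,0],0],[[0.004,0,0.012],[0,0,0],0],[[0,0,0.006],[0,0,0],0],[[0,0,0.003],[0,0,0],0],[[0,0,0],[0,0,0],0]]'
```

```text
time: 3.7
tool_pos: [0.5255, 0.017, 0.2057]
tool_rot: [0.0, 0.99, -0.141, -0.0]
contact_force: [-0.5, -0.1, 0.2]
gripper_width: 0.001
grasp_force: 0.0
time: 4.5
tool_pos: [0.6087, -0.0073, 0.1447]
tool_rot: [-0.0, 0.99, -0.141, -0.0]
contact_force: [-0.3, 0.6, 1.4]
gripper_width: 0.001
grasp_force: 0.6
time: 5.0
tool_pos: [0.6158, -0.0093, 0.1112]
tool_rot: [-0.0, 0.99, -0.142, -0.0]
contact_force: [-0.3, -0.1, 0.1]
gripper_width: -0.0
grasp_force: 0.0
```

```bash
python3 -m inch '[[[0,0,0.002],[0,0,0],0],[[0,0,0.002],[0,0,0],0],[[0,0,0],[0,0,0],0]]'
python3 - <<'E'
from h import *
im,d=manip.grab_frame("scene"); cv2.imwrite("pics/s2.png",cv2.resize(im[100:300,120:380,::-1],None,fx=2.5,fy=2.5))
W=cloud("scene",d)
P=W[(np.hypot(W[...,0]-.575,W[...,1]-.003)<.1)&(W[...,2]>.05)&(W[...,2]<.11)]
print(len(P),np.percentile(P[:,2],[5,50,95])); c=np.median(P,0);P=P[abs(P[:,2]-c[2])<.01];print(c,np.linalg.svd(P-P.mean(0),full_matrices=False)[2][2])
go([.50,.19,.28],118-90)
E
```

```text
time: 5.3
tool_pos: [0.6163, -0.0093, 0.1104]
tool_rot: [0.0, 0.99, -0.141, 0.0]
contact_force: [-6.9, 0.3, 13.4]
gripper_width: 0.002
grasp_force: 6.4
1729 [0.05876622 0.08513341 0.08823918]
[0.59522554 0.02196518 0.08513341] [0.00451993 0.0094163  0.99994545]
shift in tool [-0.1674 -0.1588 -0.1696] turn [-0.    -0.     0.798] shift in goal frame [-0.2306  0.0091 -0.1696] t 5.35 q6 [-0.14  0.16  1.75 -0.    1.23  1.72] pos [ 0.6162 -0.0093  0.1104]
```

View pics/s2.png

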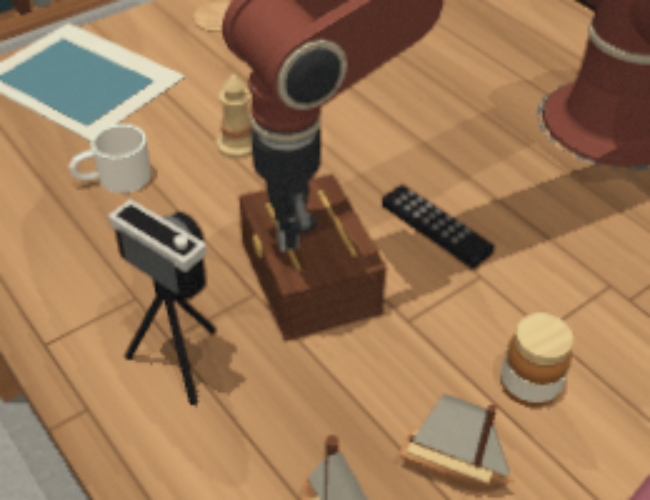

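The picture shows the lid shut flat (box at (310,255)) and the boat still standing at (455,440), its mast on the right. Next I'll rise for a top view of the camera.

```bash
python3 -m inch '[[[0,0,-0.045],[0,0,0],1],[[0,0,-0.045],[0,0,0],1],[[0,0,-0.045],[0,0,0],1],[[0,0,-0.045],[0,0,0],1],[[0,0,-0.045],[0,0,0],1],[[0,0,-0.045],[0,0,0],1],[[0,0,-0.045],[0,0,0],1],[[0,0,0],[0,0,0],1]]'
python3 - <<'E'
from h import *
im,d=manip.grab_frame("wrist"); W=cloud("wrist",d); np.savez("pics/w3.npz",im=im,d=d,W=W); cv2.imwrite("pics/w3.png",im[...,::-1])
for l in ("lens","camera","boat","sail_grip"): print(l,[(np.round(r["point"],3).tolist(),round(r["score"],2)) for r in manip.look_for("wrist",l)])
m=(np.hypot(W[...,0]-.78,W[...,1]-.01)<.1)
for z0,z1 in ((.16,.19),(.19,.215),(.215,.235)):
    P=W[m&(W[...,2]>z0)&(W[...,2]<z1)]
    if len(P)>10:
        r=cv2.minAreaRect((P[:,:2]*1000).astype(np.float32)); print(z0,len(P),P[:,2].max(),r)
go([.5,.2,.28],28)
E
```

```text
time: 6.15
tool_pos: [0.6173, -0.0095, 0.4323]
tool_rot: [-0.0, 0.99, -0.141, 0.008]
contact_force: [-0.2, -0.3, 0.5]
gripper_width: 1.001
grasp_force: 0.0
lens [([0.769, 0.004, 0.216], 0.77), ([0.581, -0.018, 0.082], 0.18)]
camera [([0.773, 0.007, 0.221], 0.62)]
boat [([0.77, 0.281, 0.042], 0.91), ([0.51, 0.467, 0.051], 0.88), ([0.63, 0.293, 0.051], 0.66)]
sail_grip [([0.769, 0.279, 0.043], 0.95), ([0.632, 0.287, 0.048], 0.88), ([0.507, 0.464, 0.054], 0.56)]
0.16 486 0.18990997999684345 ((757.44384765625, -5.756706237792969), (31.8480167388916, 101.63655090332031), 15.501933097839355)
0.19 2028 0.21499225050943027 ((765.66650390625, 7.709648132324219), (104.6262435913086, 54.777591705322266), 81.14289855957031)
0.215 2484 0.22594563590839808 ((783.3170166015625, 9.714210510253906), (31.934499740600586, 91.19051361083984), 14.857767105102539)
shift in tool [-0.169  -0.1686  0.1404] turn [0.002 0.003 0.798] shift in goal frame [-0.239   0.0036  0.1398] t 6.4 q6 [-0.14 -0.01  1.41  0.    1.75  1.72] pos [ 0.6154 -0.0093  0.4198]
```

View pics/w3.png

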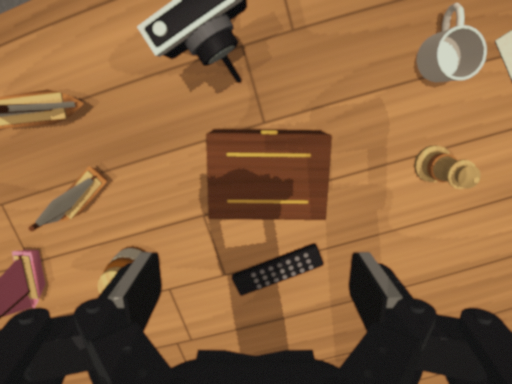

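Top view: the camera's top plate is at (190,22) with the lens barrel at (215,45), and the small boat is at (70,200) with its mast tip at lower left. The lid is shut.

Run:
```python
from h import *
W=np.load("pics/w3.npz")["W"]; a=np.radians(15.2); ex=np.array([np.cos(a),np.sin(a)]);ey=np.array([-ex[1],ex[0]])
o=np.array([.783,.0097]); m=(np.hypot(W[...,0]-.78,W[...,1]-.01)<.1)&(W[...,2]>.165)
P=W[m]; q=np.c_[(P[:,:2]-o)@ex,(P[:,:2]-o)@ey,P[:,2]]
for x in np.arange(-.06,.02,.005):
    s=q[(q[:,0]>x)&(q[:,0]<x+.005)]
    if len(s)>5: print(x.round(3),len(s),"y",np.percentile(s[:,1],[2,50,98]).round(3),"z",np.percentile(s[:,2],[2,98]).round(3))
# boat sail in wrist view
m=(np.hypot(W[...,0]-.62,W[...,1]-.31)<.09)
for z0,z1 in ((.045,.08),(.08,.115),(.115,.128),(.008,.035)):
    P=W[m&(W[...,2]>z0)&(W[...,2]<z1)]
    if len(P)>5: r=cv2.minAreaRect((P[:,:2]*1000).astype(np.float32)); print(z0,len(P),r,P.mean(0).round(3))
```

```text
-0.045 375 y [-0.028 -0.008  0.012] z [0.17  0.208]
-0.04 232 y [-0.029 -0.009  0.012] z [0.189 0.208]
-0.035 227 y [-0.029 -0.009  0.013] z [0.19  0.208]
-0.03 341 y [-0.032 -0.009  0.016] z [0.181 0.212]
-0.025 278 y [-0.033 -0.009  0.016] z [0.193 0.212]
-0.02 388 y [-0.035 -0.     0.038] z [0.169 0.217]
-0.015 1152 y [-0.055 -0.006  0.043] z [0.168 0.218]
-0.01 506 y [-0.033  0.006  0.043] z [0.216 0.219]
-0.005 443 y [-0.025  0.01   0.044] z [0.216 0.225]
-0.0 380 y [-0.018  0.012  0.044] z [0.216 0.224]
0.005 306 y [-0.01   0.015  0.044] z [0.216 0.223]
0.01 275 y [-0.003  0.021  0.044] z [0.215 0.218]
0.015 53 y [0.003 0.02  0.044] z [0.215 0.218]
0.045 306 ((621.1178588867188, 303.1423645019531), (10.818976402282715, 94.2055892944336), 33.34959411621094) [0.629 0.289 0.062]
0.08 309 ((624.4418334960938, 302.8011169433594), (11.182794570922852, 73.56349182128906), 30.53058433532715) [0.63  0.288 0.097]
0.115 275 ((625.9832763671875, 301.6916198730469), (11.176488876342773, 52.543331146240234), 27.239023208618164) [0.626 0.3   0.121]
0.008 794 ((624.1815185546875, 304.5867614746094), (41.63133239746094, 116.54963684082031), 28.60969352722168) [0.628 0.287 0.028]
```

```bash
python3 -m inch '[[[-0.024,-0.022,0.02],[0,0,0.133],1],[[-0.024,-0.022,0.02],[0,0,0.133],1],[[-0.024,-0.022,0.02],[0,0,0.133],1],[[-0.024,-0.022,0.02],[0,0,0.133],1],[[-0.024,-0.022,0.02],[0,0,0.133],1],[[-0.024,-0.022,0.02],[0,0,0.133],1],[[0,0,0],[0,0,0],1]]'
python3 - <<'E'
from h import *
go([.5,.2,.28],28)
im,d=manip.grab_frame("wrist"); W=cloud("wrist",d); np.savez("pics/w4.npz",im=im,d=d,W=W); cv2.imwrite("pics/w4.png",im[...,::-1])
m=(np.hypot(W[...,0]-.62,W[...,1]-.31)<.09)
for z0,z1 in ((.045,.08),(.08,.115),(.115,.123),(.123,.128),(.128,.15),(.008,.035)):
    P=W[m&(W[...,2]>z0)&(W[...,2]<z1)]
    if len(P)>5: r=cv2.minAreaRect((P[:,:2]*1000).astype(np.float32)); print(z0,len(P),r,P.mean(0).round(3))
E
```

```text
time: 7.1
tool_pos: [0.5732, 0.1793, 0.2957]
tool_rot: [0.003, 0.858, -0.514, -0.004]
contact_force: [-0.0, -0.3, -0.1]
gripper_width: 0.996
grasp_force: 0.0
shift in tool [-0.0527  0.0546  0.0164] turn [0.009 0.004 0.003] shift in goal frame [-0.0526  0.0549  0.0157] t 7.1 q6 [ 0.18 -0.02  1.62  0.    1.55  2.83] pos [0.5732 0.1793 0.2957]
0.045 703 ((627.2421875, 304.09710693359375), (10.887027740478516, 98.52362823486328), 28.701332092285156) [0.63  0.293 0.063]
0.08 648 ((628.1943969726562, 301.7749938964844), (10.971096992492676, 76.76190185546875), 29.607656478881836) [0.632 0.289 0.096]
0.115 91 ((638.1998901367188, 284.4602355957031), (10.61544132232666, 21.13037109375), 27.90469741821289) [0.638 0.279 0.119]
0.123 117 ((638.1149291992188, 284.1425476074219), (9.901976585388184, 15.891711235046387), 27.131589889526367) [0.638 0.282 0.126]
0.128 47 ((637.766357421875, 283.63262939453125), (9.00243854522705, 11.871443748474121), 29.2484188079834) [0.638 0.284 0.129]
0.008 753 ((626.3212280273438, 304.2554931640625), (40.18914794921875, 121.58163452148438), 30.004352569580078) [0.629 0.286 0.033]
```

Run:
```python
from h import *
go([.63,.298,.20],29.2)
W=np.load("pics/scene0.npz")["W"]; P=W[(np.hypot(W[...,0]-.62,W[...,1]-.31)<.09)&(W[...,2]>.133)]; print(len(P),P.mean(0).round(3))
```

```text
shift in tool [-0.0793 -0.1069  0.0973] turn [ 0.007  0.002 -0.017] shift in goal frame [-0.0776 -0.1075  0.0979] t 7.15 q6 [ 0.18 -0.02  1.62 -0.    1.55  2.83] pos [0.574  0.1778 0.2979]
13 [0.617 0.326 0.136]
```

```bash
python3 -m inch '[[[-0.026,-0.036,0],[0.007,0.002,-0.017],1],[[-0.026,-0.036,0],[0,0,0],1],[[-0.026,-0.036,0.01],[0,0,0],1],[[0,0,0.04],[0,0,0],1],[[0,0,0.04],[0,0,0],1],[[0,0,0],[0,0,0],1],[[0,0,0],[0,0,0],1]]'
python3 - <<'E'
from h import *
go([.63,.298,.111],29.2)
im,d=manip.grab_frame("wrist"); cv2.imwrite("pics/w5.png",im[...,::-1])
W=cloud("wrist",d);m=(np.hypot(W[...,0]-.62,W[...,1]-.31)<.09)
for z0,z1 in ((.045,.08),(.08,.115),(.115,.128)):
    P=W[m&(W[...,2]>z0)&(W[...,2]<z1)]
    if len(P)>5: print(z0,len(P),cv2.minAreaRect((P[:,:2]*1000).astype(np.float32)))
E
```

```text
time: 7.85
tool_pos: [0.6338, 0.2959, 0.2123]
tool_rot: [-0.002, 0.861, -0.508, 0.002]
contact_force: [0.7, 0.1, 1.2]
gripper_width: 1.002
grasp_force: 0.0
shift in tool [-0.0039  0.0028  0.1013] turn [-0.005 -0.002 -0.004] shift in goal frame [-0.0037  0.0023  0.1013] t 7.85 q6 [ 0.33  0.25  1.47 -0.    1.42  2.97] pos [0.6338 0.2959 0.2123]
0.045 195 ((649.5046997070312, 267.1742248535156), (9.665785789489746, 8.795024871826172), 25.06401824951172)
0.08 289 ((645.5913696289062, 274.3296203613281), (10.023581504821777, 9.105003356933594), 27.55805778503418)
0.115 548 ((630.9532470703125, 300.9268493652344), (9.999130249023438, 53.74052429199219), 28.614805221557617)
```

View pics/w5.png

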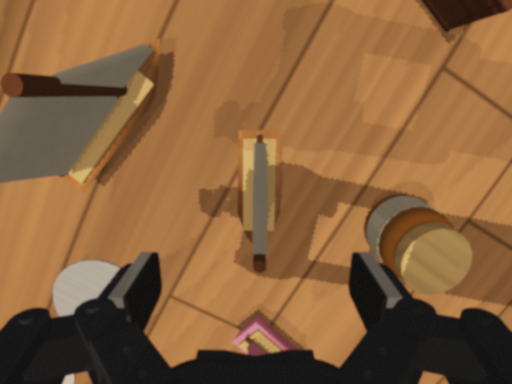

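The boat is centred between the fingers: the sail runs from (258,140) to (260,260), the candle is clear at (420,245) and the big boat at (90,110). Descending and closing.

```bash
python3 -m inch '[[[-0.003,0.001,0.03],[-0.005,-0.002,-0.004],1],[[0,0,0.03],[0,0,0],1],[[0,0,0.025],[0,0,0],1],[[0,0,0.016],[0,0,0],1],[[0,0,0],[0,0,0],0],[[0,0,0],[0,0,0],0],[[0,0,0],[0,0,0],0],[[0,0,0],[0,0,0],0]]'
python3 -m inch '[[[0,0,0],[0,0,0],0],[[0,0,0],[0,0,0],0],[[0,0,-0.02],[0,0,0],0],[[0,0,-0.03],[0,0,0],0],[[0,0,-0.03],[0,0,0],0],[[0,0,-0.03],[0,0,0],0],[[0,0,-0.02],[0,0,0],0],[[0,0,0],[0,0,0],0]]'
python3 - <<'E'
from h import *
a=np.radians(15.2); o=np.array([.783,.0097]); ex=np.array([np.cos(a),np.sin(a)]);ey=np.array([-ex[1],ex[0]])
lens=o-.046*ex-.0085*ey; mid=lens-.2*ex; grip=mid-.008*ey
print("lens",lens,"mid",mid,"grip",grip)
go([*grip,.24],15.2)
E
```

```text
time: 8.7
tool_pos: [0.6331, 0.2996, 0.1141]
tool_rot: [-0.002, 0.863, -0.506, 0.002]
contact_force: [0.5, 1.0, -0.9]
gripper_width: 0.327
grasp_force: 0.0
time: 9.5
tool_pos: [0.6333, 0.2998, 0.2461]
tool_rot: [-0.004, 0.863, -0.506, 0.003]
contact_force: [0.7, 0.1, -1.4]
gripper_width: 0.11
grasp_force: 60.2
lens [ 0.74083785 -0.01056334] mid [ 0.54783455 -0.06300118] grip [ 0.54993206 -0.07072131]
shift in tool [0.2827 0.2536 0.0042] turn [-0.009 -0.     0.244] shift in goal frame [0.3357 0.1776 0.0061] t 9.5 q6 [0.34 0.23 1.44 0.   1.47 2.97] pos [0.6333 0.2998 0.2461]
```

```bash
python3 -m inch '[[[0.015,0.014,0],[0,0,0],0],[[0.024,0.021,0],[0,0,0],0],[[0.024,0.021,0],[0,0,0],0],[[0.024,0.021,0],[0,0,0],0],[[0.024,0.021,0],[0,0,0],0],[[0.024,0.021,0],[0,0,0],0],[[0.024,0.021,0],[0,0,0],0],[[0.024,0.021,0],[0,0,0],0]]'
python3 -m inch '[[[0.024,0.021,0],[0,0,0],0],[[0.024,0.021,0],[0,0,0],0],[[0.024,0.021,0],[0,0,0],0],[[0.02,0.02,0.003],[0,0,0],0],[[0.008,0.01,0.003],[-0.009,0,0.08],0],[[0,0,0],[0,0,0.08],0],[[0,0,0],[0,0,0.08],0],[[0,0,0],[0,0,0],0]]'
python3 - <<'E'
from h import *
go([.5499,-.0707,.239],15.2)
for n in("scene","side"):
    im,d=manip.grab_frame(n); cv2.imwrite(f"pics/{n}6.png",im[...,::-1]); W=cloud(n,d)
    m=np.hypot(W[...,0]-.55,W[...,1]+.06)<.085
    for z0,z1 in ((.13,.155),(.165,.20),(.1,.24)):
        P=W[m&(W[...,2]>z0)&(W[...,2]<z1)]
        if len(P)>20:
            r=cv2.fitLine(P[:,:2].astype(np.float32),cv2.DIST_HUBER,0,.003,.003).ravel()
            print(n,z0,len(P),P.mean(0).round(3),P.min(0).round(3),"dir",np.degrees(np.arctan2(r[1],r[0])).round(1))
    C=W[(np.hypot(W[...,0]-.575,W[...,1]-.003)<.09)&(W[...,2]>.06)&(W[...,2]<.1)]; print("lid z",np.percentile(C[:,2],[50,95]))
E
```

```text
time: 10.3
tool_pos: [0.579, 0.0597, 0.2388]
tool_rot: [0.0, 0.863, -0.506, -0.001]
contact_force: [0.4, 0.5, -1.8]
gripper_width: 0.106
grasp_force: 60.0
time: 11.1
tool_pos: [0.547, -0.0718, 0.2329]
tool_rot: [0.004, 0.796, -0.606, -0.003]
contact_force: [-0.3, -0.0, -1.9]
gripper_width: 0.113
grasp_force: 60.0
shift in tool [-0.0003 -0.003  -0.0061] turn [0.01  0.    0.004] shift in goal frame [-0.0003 -0.0031 -0.0061] t 11.1 q6 [-0.26 -0.1   1.8  -0.    1.45  2.61] pos [ 0.547  -0.0718  0.2329]
scene 0.13 288 [ 0.554 -0.055  0.147] [ 0.523 -0.117  0.13 ] dir -70.5
scene 0.165 233 [ 0.547 -0.055  0.182] [ 0.53  -0.104  0.165] dir -72.9
scene 0.1 818 [ 0.551 -0.054  0.174] [ 0.523 -0.117  0.119] dir -70.1
lid z [0.08532873 0.0878627 ]
side 0.13 150 [ 0.538 -0.046  0.148] [ 0.521 -0.117  0.131] dir -80.4
side 0.165 69 [ 0.54  -0.046  0.182] [ 0.531 -0.099  0.165] dir -78.0
side 0.1 372 [ 0.54  -0.048  0.177] [ 0.521 -0.117  0.119] dir -78.6
lid z [0.08434526 0.08689346]
```

View pics/side6.png

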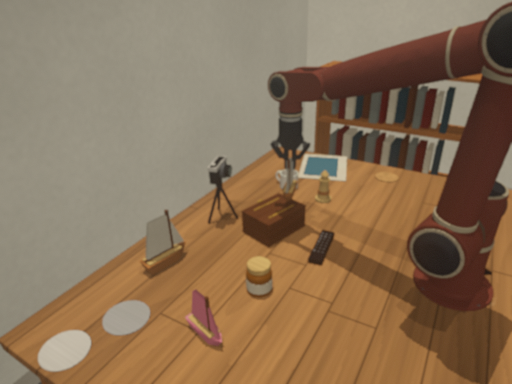

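View pics/scene6.png

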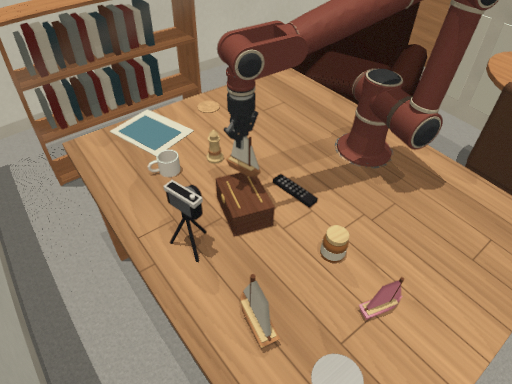

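The boat hangs upright before the lens (scene (243,160), side (288,190)), broadside to the camera. The lid is shut and the other things stand where they were. I'll raise it 6 mm, let it settle and hand in.

```bash
python3 -m inch '[[[0,-0.002,-0.006],[0.009,0,0],0],[[0,0,0],[0,0,0],0],[[0,0,0],[0,0,0],0],[[0,0,0],[0,0,0],0],[[0,0,0],[0,0,0],0],[[0,0,0],[0,0,0],0]]'
python3 -c "
from plant import manip
print(manip.job_done())"
```

```text
time: 11.8
tool_pos: [0.5499, -0.0712, 0.2411]
tool_rot: [-0.0, 0.796, -0.606, 0.001]
contact_force: [-0.6, -0.6, -1.7]
gripper_width: 0.107
grasp_force: 60.0
the job is handed in; nothing more can be done
None
```

The lid is shut and the gripper is holding the small grey boat upright about 20 cm in front of the lens, bow to the camera's right; I handed the job in at 11.8 s, and no verdict came back.

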